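# Leak-check the refitted gas line beside the cooker

### The arm

A 6-joint arm with a two-finger parallel gripper is mounted at the origin on the work surface. World frame = base frame: x ahead of the robot, y to its left, z up, the work surface at z = 0. Lengths are in m, angles in rad, forces in N, time in s.
With the tool pointing down it reaches from about 0.35 to 0.85 m from the base axis. Payload 8.1 kg.
Tool frame: the origin (TCP) lies on the mounting face of the last link; the fingertips stand 186 mm ahead of it and the grasp point (between the pads) lies 167 mm ahead of it; z points along the fingers, y is the line along which they close (so a half turn about z gives the same grasp; the last joint's range is limited). The gripper opens to 93 mm and grips with 3 to 60 N. Pads are 15 mm wide; open, the fingers measure 128 mm over their backs; the gripper's body (75 mm by 188 mm) begins 65 mm behind the grasp point.
Start: joints at [-1.359, 0.13, 1.488, -0, 1.523, -0.085], TCP at [0.175, -0.574, 0.405] pointing down, gripper open.
Joint ranges: [-2.96, 2.96], [-0.89, 2.26], [0.02, 2.5], [-1.34, 4.48], [0, 2.73], [-2.66, 2.66]. Speed limits (rad/s): [2.39, 2.39, 2.79, 3.14, 3.14, 3.14].

### API

Orientations are given as a rotation vector (axis times angle).
In Python, from plant import read_state, read_camera, camera_params, close_job gives the robot as it stands. The module is installed in compiled form; this text tells all that it offers.
- The arm moves only by the tool servo_tool, never from a script. Its argument "increments" is a list of rows, each an object with "slide": the shift along the tool's x, y, z in mm, a list of three; "dr": the turn, a rotation vector about the tool's x, y, z in rad, a list of three; "jaw": the closure, from 0 (fully open) to 1 (shut). In form: [{"slide": [x, y, z], "dr": [ax, ay, az], "jaw": jaw}, ...]. A call has 1 to 20 rows; each row is the pose to reach, as a shift and turn from the pose commanded when the call began, along the tool's axes at that moment; what a row does not reach only later rows make up. A row lasts 1/10 s, in which the tool goes at most 50 mm and 8.59 degrees, less where a joint would pass 70% of its speed; a pose out of reach is approached as far as the arm can. A call with a gripper value outside its range is refused whole. The fingers move at their own pace and stop on an object; "force" is the grip in N (left out, the last holds). Time passes only in rows, so rows that repeat a pose let the fingers close. It gives the time, the measured TCP pose, the force, the opening and the grip force at its end, in the units of the state.
- read_state(): the state, without advancing time (a new reading comes with each control period).
- read_camera(name): name is "side" or "top" or "wrist"; returns (picture, depth): 420x560x3 uint8, red, green, blue; 420x560 float32, m along the optical axis (not along the pixel's ray), 0 where there is no reading.
- camera_params(name): a dict with "fx", "fy", "cx", "cy" (pixels), "k1" (the pictures are not rectified: a ray, as slopes to the right and down, at radius r is drawn at 1 + k1 r^2 times it, then the intrinsics apply), "rvec" (rotation vector, rad) and "tvec" (3), from world to camera coordinates, as OpenCV has them. Camera axes: x right, y down, z forward; pixel columns grow to the right and rows downward; lengths in m; the calibration is good to about 2 mm. A picture is of the moment at which its call begins: read the wrist's pose just before it. camera_params takes no time and is no camera call; for the wrist camera it gives the pose at the moment of the call.
- close_job(): hands the job in; it is judged then, once.
The state is a dict: "t": time; "q": joint angles; "dq": joint speeds; "joint_torque": joint torques, N m; "tool_pos": TCP position; "orientation": TCP orientation; "force": force on the tool from outside, world axes, zero at the start; "wrist_torque": the same for the moment, N m; "opening": finger opening in m; "gripper_force": force on a finger pad.
Only numpy, scipy, OpenCV 4.12 (cv2) and the standard library are available. Lean on these libraries where they do the work, as an engineer would, in place of code of your own. Each camera call takes 0.05 s, during which the arm holds its last target. There are 200 camera calls.

### The job

The cooker's gas line on this side table has just been refitted, and the three joints that were remade, the brass nuts with a blue paint mark on top, need a leak check. Swing the yellow gas lever fully open, in line with the pipe, then take the orange pen detector out of its cradle, nose down, and touch its nose lightly to the blue mark on each nut in turn, working from the valve towards the cooker end and resting it there for about a second each time. Stand the detector back in its cradle, fully seated, with the gas left on, and leave everything else on the table where it stands.

Things in the scene. Friction and masses are not known exactly. Their poses are not given: they have to be found in the camera images.
- gas_line: Gas line fixed to the table: level 22 mm copper pipe, axis 85 mm up, on a 41 mm strut. Origin on the table under its middle; y along the pipe from supply (-y) to cooker (+y), z up. Along y, mm: risers +-270, valve -140, nut 1 -82, grey regulator 8 (104 across; 42 mm wide tower up to 156 high), nut 2 92, nut 3 160. Apart from tower and lever nothing is over 117 mm high.
- gas_lever (a joint): Yellow quarter-turn lever on the valve, vertical axis, rad: 0 shut (square across the pipe, pointing to the line's -x), growing counter-clockwise from above to 1.571, fully open at its stop (along the pipe, pointing to the line's -y, away from the nuts). Friction about 0.35 N m, no spring: stays where left.
- lever_axis (a point): Centre of the lever's turning axis, fixed on the line, at the mid-height of the lever's yellow sleeve (131 mm above the table).
- lever_end (a point): Point near the lever's free end, 95 mm from lever_axis, at the same height. The yellow sleeve reaches from 33 to 103 mm from the axis, is 14 mm wide and 13 mm high (125 to 138 mm above the table), free on both sides and below down to the pipe and fittings (103 mm high at most under its sweep).
- mark1 (a point): Middle of the blue mark (7 x 18 mm) on the level top flat of nut 1, the valve outlet nut; the flat is 20 x 24 mm and 102 mm above the table. The point's axes are those of the gas line.
- mark2 (a point): Middle of the same blue mark on nut 2, the regulator outlet nut: flat 20 x 24 mm, 102 mm above the table.
- mark3 (a point): Middle of the same blue mark on nut 3, the large union nut: flat 23 x 28 mm, 105 mm above the table.
- detector: Orange and black pen gas detector, about 110 g, standing nose down in its cradle. Origin at the end of its nose, z up along it: rigid steel nose 10 mm thick (16 mm collar from 28 mm up) from 0 to 42 mm, then a straight body 32 mm (x) by 24 mm (y) from 42 to 167 mm, flat on top.
- detector_grip (a point): A good place to hold the detector, on its axis 137 mm above the end of its nose and 30 mm below its top. In the cradle this is 147 mm above the table.
- nose (a point): End of the detector's nose, the same point as its origin.
- cradle: Black cradle fixed to the table; origin on the table under its middle, z up. Pocket 39 (x) by 31 mm (y) inside, 50 x 42 outside, wall tops 82 mm above the table, on a 90 x 76 mm foot. The detector fits with its x along the cradle's x, either way round; its shoulder rests on the pocket floor, 52 mm up, which has a 20 x 20 mm hole for the nose.
- cradle_seat (a point): Where the end of the detector's nose is when the detector is fully seated: on the cradle's axis, 10 mm above the table.
- jar: Bystander: screw-top glass jar with white lid, 76 mm across, 105 mm high, origin under its middle.
- bottle_a: Bystander: clear glass bottle, 64 mm across, 235 mm high, origin under its middle.
- bottle_b: Bystander: clear glass bottle, 64 mm across, 235 mm high, origin under its middle.
- opener: Bystander: wooden bottle opener with steel head, 160 mm long along its x, 14 mm high, lying flat.
- spanner: Bystander: steel spanner lying flat beyond the gas line.
- tape: Bystander: small white ring-shaped reel of thread tape, 52 mm across, 14 mm high.
Things that resemble listed ones, but are neither listed nor needed, are in the scene too. Several things have the shape of the cradle; the one meant has the colours described above. There is more than one size of the detector; the one meant has the size given above.

How it is judged:
On the way, in this order (a step that is already met when the one before it is completed fails the run):
1. the gas lever is swung fully open (within about 10 degrees of in line with the pipe) (value of joint gas_lever above 1.4 rad), for 0.2 s.
2. with the gas open, the detector's nose rests on the mark of nut 1 (within 9 mm of its middle, touching) (value of joint gas_lever above 1.4 rad and distance between nose and mark1 below 0.009 m and contact force between detector and gas_line above 0.1 N), for 0.7 s.
3. then it rests in the same way on the mark of nut 2 (value of joint gas_lever above 1.4 rad and distance between nose and mark2 below 0.009 m and contact force between detector and gas_line above 0.1 N), for 0.7 s.
4. then it rests in the same way on the mark of nut 3 (value of joint gas_lever above 1.4 rad and distance between nose and mark3 below 0.009 m and contact force between detector and gas_line above 0.1 N), for 0.7 s.
At the end, for the whole second after the job is handed in: Gas lever open (within about 10 degrees of in line with the pipe); detector released, still and seated in its cradle, shoulder within 4 mm of the floor, within 10 mm of its axis, 7 degrees of upright; jar, bottles, opener, spanner and tape within 30 mm of their starts (value of joint gas_lever above 1.4 rad and horizontal distance between nose and cradle_seat below 0.01 m and z of nose in the frame of cradle_seat below 0.004 m and angle between detector's own z axis and vertical below 0.12 rad and linear speed of detector below 0.05 m/s and distance of each of jar, bottle_a, bottle_b, opener, spanner, tape from where it was at the start of the episode below 0.03 m); the robot touches nothing.
It fails at once if the detector is pressed or knocked against the gas line with more than 28 N (contact force between detector and gas_line above 28 N).
It fails at once if the detector is dropped or laid down (tipped more than 70 degrees) (angle between detector's own z axis and vertical above 1.22 rad).
It fails at once if a bottle or the jar is knocked over (tipped more than 25 degrees) (angle between any of bottle_a, bottle_b, jar's own z axis and vertical above 0.44 rad).
It also fails if it takes over 72 s, if anything falls off the work surface, if the arm or the gripper's body presses on something with over 40 N, if the wrist force passes 120 N, or if a joint passes its speed limit or range.

## Working session

There is one attempt and no reset: what is moved stays moved. The work goes in short steps, Python scripts to look and compute and a tool call to move; the robot and the scene stay as the last step left them, time stands still between calls to the robot, and variables do not carry over. Pictures are saved under pics/ and viewed, at most 10 in all, crops included, and the job is handed in when it is done.

Besides the shell and the picture viewer there is one more tool, called as name([rows], argument=value, ...), one row to a line, values as JSON. servo_tool: Moves the arm, as the interface text tells. Its arguments: {"type":"object","properties":{"increments":{"type":"array"},"force":{"type":"number"}},"required":["increments"]}

```bash
mkdir -p pics; cat > h.py <<'E'
import numpy as np, cv2
from scipy.spatial.transform import Rotation as R
from plant import *
def snap(name,fn=None):
    p=camera_params(name); im,d=read_camera(name)
    np.savez(''+name+'.npz',im=im,d=d,**{k:np.array(v) for k,v in p.items()})
    if fn: cv2.imwrite('pics/'+fn,im[:,:,::-1])
    return im,d,p
def cloud(name):
    z=np.load(''+name+'.npz'); d=z['d']; h,w=d.shape
    K=np.array([[z['fx'],0,z['cx']],[0,z['fy'],z['cy']],[0,0,1]],float)
    u,v=np.meshgrid(np.arange(w),np.arange(h))
    pts=np.stack([u,v],-1).reshape(-1,1,2).astype(float)
    n=cv2.undistortPoints(pts,K,np.array([float(z['k1']),0,0,0])).reshape(h,w,2)
    c=np.dstack([n*d[...,None],d])
    Rm=R.from_rotvec(z['rvec']).as_matrix()
    W=(c-z['tvec'])@Rm; W[d==0]=np.nan
    return z['im'],W
E
python3 - <<'E'
from h import *
snap('side','side.png');snap('top','top.png')
print(read_state()); print(camera_params('top'),camera_params('side'))
E
```

```text
{'t': 0.1, 'q': array([-1.35941168e+00,  1.31066575e-01,  1.48916424e+00, -2.73537815e-05,
        1.52300919e+00, -8.54159387e-02]), 'dq': array([ 6.74051938e-04, -2.82563990e-03,  5.59157722e-04,  7.39872636e-05,
        6.57762438e-04, -1.35262528e-04]), 'joint_torque': array([ 2.35909320e-03, -5.61341751e+01, -4.93096447e+01,  7.72118149e-02,
        2.92989914e-02, -8.40768053e-05]), 'tool_pos': array([ 0.17544069, -0.57355985,  0.40380686]), 'orientation': array([-3.10543837e+00, -4.64263172e-01,  2.05597839e-04]), 'force': array([0.26559178, 0.07368958, 0.59333282]), 'wrist_torque': array([-0.01785123,  0.00818168,  0.06249278]), 'gripper_force': 0.0, 'opening': 0.09320199691141837}
{'fx': 468.86933409867333, 'fy': 468.86933409867333, 'cx': 277.94564218733086, 'cy': 204.53173845702133, 'k1': -0.07322119795148682, 'rvec': array([ 2.13112897, -2.14189973,  0.17766925]), 'tvec': array([-0.01095873,  0.53519596,  1.15583597])} {'fx': 385.2005097797075, 'fy': 385.2005097797075, 'cx': 279.2616253335089, 'cy': 218.8295539039653, 'k1': -0.09262642689893642, 'rvec': array([ 0.09109303, -2.91551841,  1.06762693]), 'tvec': array([0.53378158, 0.11327429, 1.14144703])}
```

View pics/top.png

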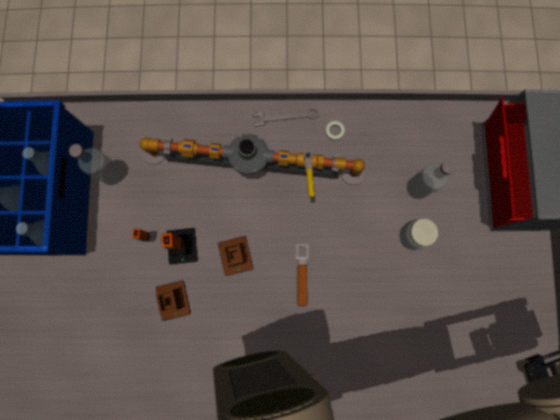

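View pics/side.png

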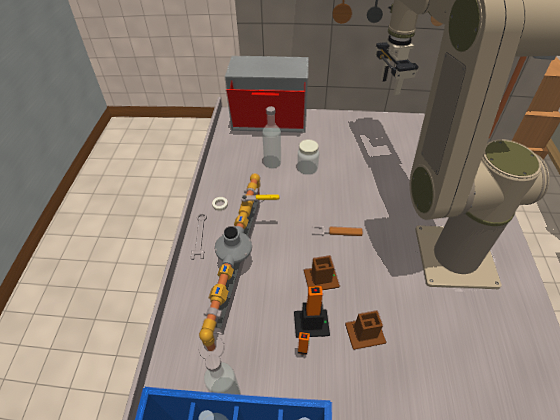

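The top view shows the line running from about (355,165), the supply and valve end, to (150,145), the cooker end, with the yellow lever at (310,178). Possible detectors are the orange one in the black cradle at (172,241) and a small orange one at (141,234). Possible cradles are the black one at (181,245) and brown ones at (236,255) and (172,299). I choose the black cradle and the detector in it, and now check that and measure.

```bash
python3 - <<'E'
from h import *
ims=[]
for cam in ['top','side']:
    im,W=cloud(cam); hsv=cv2.cvtColor(im,cv2.COLOR_RGB2HSV); H,S,V=[hsv[...,i].astype(int) for i in range(3)]
    Z=W[...,2]
    inb=(W[...,0]>0.2)&(W[...,0]<0.95)&(abs(W[...,1])<0.6)
    def comps(m,name,mn=4):
        n,l,s,c=cv2.connectedComponentsWithStats(m.astype(np.uint8))
        for i in range(1,n):
            if s[i,4]>=mn:
                P=W[l==i]; print(cam,name,s[i,4],c[i].round(),'med',np.nanmedian(P,0).round(4),'min',np.nanmin(P,0).round(3),'max',np.nanmax(P,0).round(3))
    comps(inb&(H>100)&(H<130)&(S>110)&(Z>.09)&(Z<.12),'blue')
    comps(inb&(H>22)&(H<34)&(S>150)&(Z>.115)&(Z<.15),'yellow',10)
    comps(inb&(H<15)&(S>150)&(Z>.155)&(Z<.2),'orange top',10)
    comps(inb&(V<60)&(Z>.07)&(Z<.095)&(W[...,0]<.65),'black wall',10)
    comps(inb&(Z>.15)&(Z<.16)&(W[...,0]>.6),'tower',10)
    comps(inb&(V<60)&(Z>.002)&(Z<.03)&(W[...,0]<.62),'black foot',10)
im=cloud('top')[0]; im2=cloud('side')[0]
a=cv2.resize(im[205:325,120:260],None,fx=2.8,fy=2.8,interpolation=2)
b=cv2.resize(im2[250:370,270:410],None,fx=2.8,fy=2.8,interpolation=2)
cv2.imwrite('pics/c1.png',np.hstack([a,b])[:,:,::-1])
E
```

```text
top blue 120 [ 77. 131.] med [0.7158 0.4945 0.1063] min [0.684 0.493 0.09 ] max [0.744 0.497 0.12 ]
top blue 121 [ 46. 130.] med [0.7225 0.5763 0.1054] min [0.69  0.557 0.09 ] max [0.742 0.579 0.12 ]
top blue 7 [283. 156.] med [ 0.6483 -0.0267  0.1015] min [ 0.647 -0.032  0.099] max [ 0.651 -0.024  0.105]
top blue 476 [ 71. 207.] med [0.5183 0.4951 0.1057] min [0.41  0.492 0.09 ] max [0.646 0.5   0.12 ]
top blue 6 [ 40. 175.] med [0.6021 0.5766 0.1142] min [0.599 0.575 0.108] max [0.603 0.579 0.12 ]
top blue 173 [ 40. 197.] med [0.5465 0.5766 0.1047] min [0.513 0.562 0.09 ] max [0.578 0.579 0.12 ]
top blue 18 [ 39. 220.] med [0.4911 0.576  0.1064] min [0.485 0.555 0.091] max [0.493 0.579 0.119]
top blue 8 [ 36. 244.] med [0.4279 0.5757 0.1126] min [0.427 0.574 0.103] max [0.432 0.577 0.117]
top blue 8 [ 58. 252.] med [0.41   0.5129 0.118 ] min [0.41  0.505 0.115] max [0.41  0.522 0.119]
top yellow 117 [310. 182.] med [ 0.5736 -0.0899  0.1363] min [ 0.542 -0.097  0.13 ] max [ 0.606 -0.083  0.142]
top orange top 44 [511. 105.] med [ 0.7584 -0.5834  0.1678] min [ 0.756 -0.599  0.157] ma
[... 5703 characters left out ...]
6.] med [0.7413 0.5046 0.1551] min [0.714 0.502 0.15 ] max [0.743 0.526 0.16 ]
side tower 18 [182. 405.] med [0.6906 0.5038 0.1551] min [0.677 0.503 0.152] max [0.705 0.504 0.16 ]
side tower 50 [209. 409.] med [0.6396 0.5029 0.1552] min [0.601 0.502 0.15 ] max [0.66  0.523 0.16 ]
side tower 13 [222. 416.] med [0.6083 0.5163 0.1558] min [0.603 0.511 0.15 ] max [0.619 0.521 0.16 ]
side black foot 34 [316. 279.] med [0.4289 0.1163 0.0141] min [0.392 0.089 0.008] max [0.436 0.124 0.028]
side black foot 483 [311. 326.] med [0.4344 0.2569 0.0075] min [0.388 0.199 0.002] max [0.481 0.281 0.03 ]
side black foot 35 [357. 332.] med [0.3181 0.2665 0.0191] min [0.313 0.245 0.006] max [0.323 0.285 0.029]
```

View pics/c1.png

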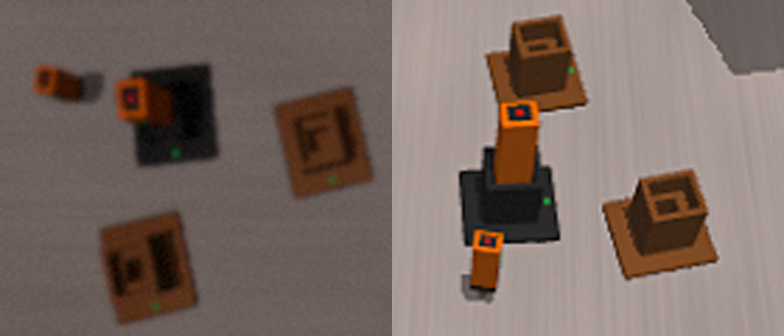

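The crop confirms the choice: the tall orange pen (top near 0.177 m, as it should be) stands in the black cradle. The short pen at left stands free on the table, and both brown cradles are empty. The mark and tower spacing agrees with the given line, with a yaw of about -0.11. I'll refine the cradle, detector and lever.

```bash
python3 - <<'E'
from h import *
A={}
for cam in ['top','side']:
    im,W=cloud(cam); hsv=cv2.cvtColor(im,cv2.COLOR_RGB2HSV); H,S,V=[hsv[...,i].astype(int) for i in range(3)]
    X,Y,Z=W[...,0],W[...,1],W[...,2]
    reg=(X>.36)&(X<.52)&(Y>.17)&(Y<.30)
    def rect(m,n):
        r=cv2.minAreaRect((W[m][:,:2]*1000).astype(np.float32)); print(cam,n,m.sum(),np.round(r[0],1),np.round(r[1],1),round(r[2],1)); A.setdefault(n,[]).append(W[m])
    rect(reg&(Z>.004)&(Z<.022)&(V<90),'foot')
    rect(reg&(Z>.075)&(Z<.088)&(V<90),'wall')
    rect(reg&(Z>.171),'dettop')
    m=(H>20)&(H<36)&(S>130)&(Z>.115)&(Z<.15)&(X>.5)&(X<.66)&(abs(Y)<.2)
    rect(m,'lever'); P=W[m]; c=P.mean(0); u,s,v=np.linalg.svd((P-c)[:,:2]); print(c.round(4),v[0].round(3))
for n in A:
    r=cv2.minAreaRect((np.vstack(A[n])[:,:2]*1000).astype(np.float32)); print(n,np.round(r[0],1),np.round(r[1],1),round(r[2],1))
E
```

```text
top foot 485 [433.5 237.7] [90.1 77.1] 6.3
top wall 138 [433.9 237.3] [50.1 42.4] 5.8
top dettop 155 [433.6 238.6] [32.2 25.3] 5.6
top lever 150 [574.  -89.7] [67.9 13.2] 5.3
[ 0.5738 -0.0895  0.136 ] [-0.996 -0.087]
side foot 453 [434.3 240.3] [88.9 73.8] 5.2
side wall 119 [434.6 241.1] [48.4 41.5] 5.1
side dettop 140 [433.6 239.5] [31.8 27. ] 8.6
side lever 111 [575.3 -88.1] [64.7 12.8] 3.2
[ 0.575  -0.0866  0.1341] [-0.999 -0.044]
foot [433.6 238.6] [90.4 77.9] 7.1
wall [433.8 238.8] [50.4 45.2] 6.2
dettop [433.5 239.5] [32.3 27.5] 6.8
lever [574.  -89.2] [67.9 14.8] 3.2
```

servo_tool([
  {"slide": [512,-350,40],"dr": [0,0,0.237],"jaw": 0.2},
  {"slide": [512,-350,40],"dr": [0,0,0.237],"jaw": 0.2},
  {"slide": [512,-350,40],"dr": [0,0,0.237],"jaw": 0.2},
  {"slide": [512,-350,40],"dr": [0,0,0.237],"jaw": 0.2},
  {"slide": [512,-350,40],"dr": [0,0,0.237],"jaw": 0.2},
  {"slide": [512,-350,40],"dr": [0,0,0.237],"jaw": 0.2},
  {"slide": [512,-350,40],"dr": [0,0,0.237],"jaw": 0.2},
  {"slide": [512,-350,40],"dr": [0,0,0.237],"jaw": 0.2},
  {"slide": [512,-350,40],"dr": [0,0,0.237],"jaw": 0.2},
  {"slide": [512,-350,40],"dr": [0,0,0.237],"jaw": 0.2},
  {"slide": [512,-350,40],"dr": [0,0,0.237],"jaw": 0.2},
  {"slide": [512,-350,40],"dr": [0,0,0.237],"jaw": 0.2},
  {"slide": [512,-350,40],"dr": [0,0,0.237],"jaw": 0.2},
  {"slide": [512,-350,40],"dr": [0,0,0.237],"jaw": 0.2},
  {"slide": [512,-350,40],"dr": [0,0,0.237],"jaw": 0.2},
  {"slide": [512,-350,40],"dr": [0,0,0.237],"jaw": 0.2},
])

```text
t: 1.7
tool_pos: [0.5622, -0.0903, 0.3646]
orientation: [3.14, 0.092, -0.001]
force: [-0.0, -0.4, -0.4]
opening: 0.0744
gripper_force: 0.0
```

```bash
cat >> h.py <<'E'
def pose():
    s=read_state(); r=R.from_rotvec(s['orientation']); M=r.as_matrix()
    print('t',round(s['t'],2),'tcp',s['tool_pos'].round(4),'yaw',round(float(np.arctan2(M[1,0],M[0,0])),3),'tilt',(M[:,2]).round(3),'F',s['force'].round(1),'open',round(s['opening'],4),'grip',round(s['gripper_force'],1),'q',s['q'].round(2))
    return s,M
E
python3 - <<'E'
from h import *
pose(); snap('wrist','w1.png')
im,W=cloud('wrist'); hsv=cv2.cvtColor(im,cv2.COLOR_RGB2HSV); H,S,V=[hsv[...,i].astype(int) for i in range(3)];X,Y,Z=np.moveaxis(W,2,0)
m=(H>20)&(H<36)&(S>130)&(Z>.132)&(Z<.145)
P=W[m];print(m.sum())
if m.sum()>50:
  r=cv2.minAreaRect((P[:,:2]*1000).astype(np.float32));print(r,np.median(P[:,2]))
E
```

```text
t 1.7 tcp [ 0.5622 -0.0903  0.3646] yaw 0.059 tilt [-0.001 -0.    -1.   ] F [-0.  -0.4 -0.4] open 0.0744 grip 0.0 q [-0.25  0.07  1.63 -0.    1.45  1.26]
1756
((577.0194091796875, -89.5224609375), (67.86819458007812, 12.771801948547363), 2.9358019828796387) 0.1365957620587237
```

View pics/w1.png

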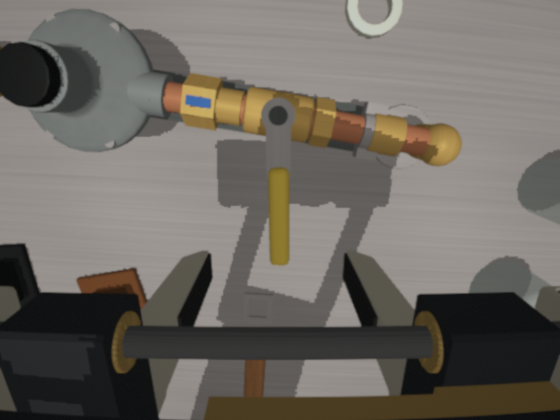

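The wrist view shows the lever sleeve, from (279,170) to (280,262), squarely between the open fingers. Its measured centre agrees with the estimate to 2 mm. I'll descend and grip.

servo_tool([
  {"slide": [0,0,40],"dr": [0,0,0],"jaw": 0.2},
  {"slide": [0,0,66],"dr": [0,0,0],"jaw": 0.2},
  {"slide": [0,0,66],"dr": [0,0,0],"jaw": 0.2},
  {"slide": [0,0,66],"dr": [0,0,0],"jaw": 1},
  {"slide": [0,0,66],"dr": [0,0,0],"jaw": 1},
  {"slide": [0,0,66],"dr": [0,0,0],"jaw": 1},
  {"slide": [0,0,66],"dr": [0,0,0],"jaw": 1},
  {"slide": [0,0,66],"dr": [0,0,0],"jaw": 1},
  {"slide": [0,0,66],"dr": [0,0,0],"jaw": 1},
  {"slide": [0,0,66],"dr": [0,0,0],"jaw": 1},
], force=15)

```text
t: 2.75
tool_pos: [0.5628, -0.0893, 0.2988]
orientation: [3.14, 0.094, 0.0]
force: [0.4, -0.7, 0.3]
opening: 0.023
gripper_force: 0.0
```

servo_tool([
  {"slide": [0,0,0],"dr": [0,0,0],"jaw": 1},
  {"slide": [0,0,0],"dr": [0,0,0],"jaw": 1},
  {"slide": [0,0,0],"dr": [0,0,0],"jaw": 1},
  {"slide": [0.6,9.8,0],"dr": [0,0,-0.12],"jaw": 1},
  {"slide": [2.4,19.5,0],"dr": [0,0,-0.24],"jaw": 1},
  {"slide": [5.3,28.9,0],"dr": [0,0,-0.36],"jaw": 1},
  {"slide": [9.3,37.9,0],"dr": [0,0,-0.48],"jaw": 1},
  {"slide": [14.3,46.3,0],"dr": [0,0,-0.6],"jaw": 1},
  {"slide": [20.4,54.1,0],"dr": [0,0,-0.72],"jaw": 1},
  {"slide": [27.3,61.1,0],"dr": [0,0,-0.84],"jaw": 1},
  {"slide": [35,67.2,0],"dr": [0,0,-0.96],"jaw": 1},
  {"slide": [43.3,72.3,0],"dr": [0,0,-1.08],"jaw": 1},
  {"slide": [52.3,76.4,0],"dr": [0,0,-1.2],"jaw": 1},
  {"slide": [61.7,79.4,0],"dr": [0,0,-1.32],"jaw": 1},
  {"slide": [69.7,81.1,0],"dr": [0,0,-1.42],"jaw": 1},
  {"slide": [69.7,81.1,0],"dr": [0,0,-1.42],"jaw": 1},
  {"slide": [69.7,81.1,0],"dr": [0,0,-1.42],"jaw": 1},
], force=15)

```text
t: 4.45
tool_pos: [0.6357, -0.1661, 0.2985]
orientation: [-2.316, -2.115, 0.006]
force: [-14.6, 0.7, 10.5]
opening: 0.0138
gripper_force: 14.9
```

```bash
python3 -c "
from h import *
pose()"
```

```text
t 4.45 tcp [ 0.6357 -0.1661  0.2985] yaw 1.48 tilt [-0.006  0.001 -1.   ] F [-14.6   0.7  10.5] open 0.0138 grip 14.9 q [-0.33  0.35  1.43 -0.    1.37 -0.24]
```

servo_tool([
  {"slide": [0,0,0],"dr": [0,0,0],"jaw": 0.3},
  {"slide": [0,0,0],"dr": [0,0,0],"jaw": 0.3},
  {"slide": [0,0,0],"dr": [0,0,0],"jaw": 0.3},
  {"slide": [0,0,0],"dr": [0,0,0],"jaw": 0.3},
  {"slide": [0,0,0],"dr": [0,0,0],"jaw": 0.3},
  {"slide": [0,0,-40],"dr": [0,0,0],"jaw": 0.3},
  {"slide": [0,0,-80],"dr": [0,0,0],"jaw": 0.3},
  {"slide": [0,0,-100],"dr": [0,0,0],"jaw": 0.3},
  {"slide": [0,0,-100],"dr": [0,0,0],"jaw": 0.3},
])

```text
t: 5.35
tool_pos: [0.6381, -0.1664, 0.4039]
orientation: [2.315, 2.114, 0.006]
force: [0.3, -0.4, 0.5]
opening: 0.0651
gripper_force: 0.0
```

```bash
python3 - <<'E'
from h import *
s,M=pose(); snap('wrist')
im,W=cloud('wrist'); hsv=cv2.cvtColor(im,cv2.COLOR_RGB2HSV); H,S,V=[hsv[...,i].astype(int) for i in range(3)];X,Y,Z=np.moveaxis(W,2,0)
def rect(m,n):
    P=W[m]; print(n,m.sum(), cv2.minAreaRect((P[:,:2]*1000).astype(np.float32)) if m.sum()>20 else '',np.median(P[:,2]))
rect((H>20)&(H<36)&(S>130)&(Z>.132)&(Z<.145),'lever')
b=(H>100)&(H<130)&(S>110)&(Z>.095)&(Z<.11)
n,l,st,c=cv2.connectedComponentsWithStats(b.astype(np.uint8))
for i in range(1,n):
    if st[i,4]>20: rect(l==i,'blue')
# rise target above detector
g=np.array([.434,.2385,.167+.147]); print('det delta in tool',((g-s['tool_pos'])@M*1000).round())
E
```

```text
t 5.35 tcp [ 0.6381 -0.1664  0.4039] yaw 1.48 tilt [ 0.008 -0.003 -1.   ] F [ 0.3 -0.4  0.5] open 0.0651 grip 0.0 q [-0.33  0.29  1.31  0.    1.54 -0.24]
lever 1374 ((636.9583129882812, -152.19183349609375), (68.19606018066406, 13.639909744262695), 84.02361297607422) 0.13651832832250882
blue 150 ((649.8463745117188, -27.360347747802734), (16.601972579956055, 4.765433311462402), 84.69647216796875) 0.10208812064975492
det delta in tool [ 385. -241.   87.]
```

servo_tool([
  {"slide": [385,-241,0],"dr": [0,0,-0.196],"jaw": 0.2},
  {"slide": [385,-241,0],"dr": [0,0,-0.196],"jaw": 0.2},
  {"slide": [385,-241,0],"dr": [0,0,-0.196],"jaw": 0.2},
  {"slide": [385,-241,0],"dr": [0,0,-0.196],"jaw": 0.2},
  {"slide": [385,-241,0],"dr": [0,0,-0.196],"jaw": 0.2},
  {"slide": [385,-241,0],"dr": [0,0,-0.196],"jaw": 0.2},
  {"slide": [385,-241,0],"dr": [0,0,-0.196],"jaw": 0.2},
  {"slide": [385,-241,0],"dr": [0,0,-0.196],"jaw": 0.2},
  {"slide": [385,-241,0],"dr": [0,0,-0.196],"jaw": 0.2},
  {"slide": [385,-241,0],"dr": [0,0,-0.196],"jaw": 0.2},
  {"slide": [385,-241,0],"dr": [0,0,-0.196],"jaw": 0.2},
  {"slide": [385,-241,0],"dr": [0,0,-0.196],"jaw": 0.2},
  {"slide": [385,-241,0],"dr": [0,0,-0.196],"jaw": 0.2},
])

```text
t: 6.7
tool_pos: [0.4328, 0.2379, 0.398]
orientation: [-2.104, -2.333, 0.002]
force: [0.6, 0.4, -0.2]
opening: 0.0747
gripper_force: 0.0
```

```bash
python3 - <<'E'
from h import *
s,M=pose(); snap('wrist','w2.png')
im,W=cloud('wrist'); X,Y,Z=np.moveaxis(W,2,0)
reg=(abs(X-.434)<.05)&(abs(Y-.239)<.05)
for lo,hi,n in [(.170,.185,'top'),(.076,.088,'wall')]:
    m=reg&(Z>lo)&(Z<hi); P=W[m]; print(n,m.sum(),cv2.minAreaRect((P[:,:2]*1000).astype(np.float32)) if m.sum()>20 else '',np.median(P[:,2]) if m.any() else '')
E
```

```text
t 6.7 tcp [0.4328 0.2379 0.398 ] yaw 1.674 tilt [-0.001 -0.001 -1.   ] F [ 0.6  0.4 -0.2] open 0.0747 grip 0.0 q [ 0.4  -0.16  1.78 -0.    1.51  0.3 ]
top 1607 ((435.6042175292969, 240.00367736816406), (31.900026321411133, 23.51239013671875), 6.360890865325928) 0.17640970625211114
wall 873 ((435.8915710449219, 239.39675903320312), (50.07987594604492, 42.27245330810547), 6.426079273223877) 0.08145023114854098
```

View pics/w2.png

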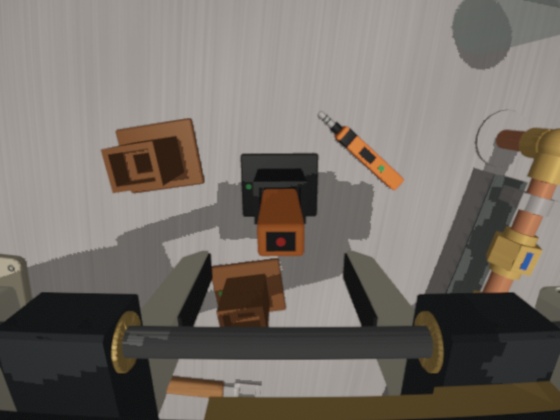

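The wrist view shows the detector's top at (281,238), between the fingers and over its black cradle. The pen lying at (360,150) is the decoy. Cradle and detector centres agree at (0.4357, 0.2397). I'll correct by 3 mm and go down.

servo_tool([
  {"slide": [1.7,3,0],"dr": [0,0,-0.008],"jaw": 0.2},
  {"slide": [1.7,3,40],"dr": [0,0,-0.008],"jaw": 0.2},
  {"slide": [1.7,3,70],"dr": [0,0,-0.008],"jaw": 0.2},
  {"slide": [1.7,3,84],"dr": [0,0,-0.008],"jaw": 0.2},
  {"slide": [1.7,3,84],"dr": [0,0,-0.008],"jaw": 0.2},
  {"slide": [1.7,3,84],"dr": [0,0,-0.008],"jaw": 1},
  {"slide": [1.7,3,84],"dr": [0,0,-0.008],"jaw": 1},
  {"slide": [1.7,3,84],"dr": [0,0,-0.008],"jaw": 1},
  {"slide": [1.7,3,84],"dr": [0,0,-0.008],"jaw": 1},
  {"slide": [1.7,3,84],"dr": [0,0,-0.008],"jaw": 1},
  {"slide": [1.7,3,84],"dr": [0,0,-0.008],"jaw": 1},
  {"slide": [1.7,3,84],"dr": [0,0,-0.008],"jaw": 1},
  {"slide": [1.7,3,84],"dr": [0,0,-0.008],"jaw": 1},
  {"slide": [1.7,3,84],"dr": [0,0,-0.008],"jaw": 1},
], force=30)

```text
t: 8.15
tool_pos: [0.435, 0.2413, 0.315]
orientation: [2.092, 2.343, 0.0]
force: [0.2, 0.2, 3.5]
opening: 0.0317
gripper_force: 30.0
```

```bash
python3 -c "
from h import *
pose()"
```

```text
t 8.15 tcp [0.435  0.2413 0.315 ] yaw 1.684 tilt [ 0.  0. -1.] F [0.2 0.2 3.5] open 0.0317 grip 30.0 q [ 0.4  -0.09  1.88  0.    1.35  0.29]
```

servo_tool([
  {"slide": [0,0,-25],"dr": [0,0,0],"jaw": 1},
  {"slide": [0,0,-60],"dr": [0,0,0],"jaw": 1},
  {"slide": [0,0,-100],"dr": [0,0,0],"jaw": 1},
  {"slide": [0,0,-140],"dr": [0,0,0],"jaw": 1},
  {"slide": [-10,6,-170],"dr": [0,0,0],"jaw": 1},
  {"slide": [-40,25,-170],"dr": [0,0,0],"jaw": 1},
  {"slide": [-75,47,-170],"dr": [0,0,0],"jaw": 1},
  {"slide": [-110,69,-170],"dr": [0,0,0],"jaw": 1},
  {"slide": [-145,91,-170],"dr": [0,0,0],"jaw": 1},
  {"slide": [-180,113,-170],"dr": [0,0,0],"jaw": 1},
  {"slide": [-215,135,-170],"dr": [0,0,0],"jaw": 1},
  {"slide": [-250,157,-170],"dr": [0,0,0],"jaw": 1},
  {"slide": [-275,173,-170],"dr": [0,0,0],"jaw": 1},
  {"slide": [-290,183,-170],"dr": [0,0,0],"jaw": 1},
  {"slide": [-290,183,-170],"dr": [0,0,0],"jaw": 1},
  {"slide": [-290,183,-170],"dr": [0,0,0],"jaw": 1},
  {"slide": [-290,183,-170],"dr": [0,0,0],"jaw": 1},
])

```text
t: 9.85
tool_pos: [0.6492, -0.0255, 0.4845]
orientation: [-2.091, -2.344, 0.0]
force: [0.2, -0.2, -1.0]
opening: 0.032
gripper_force: 30.0
```

```bash
python3 - <<'E'
from h import *
s,M=pose(); snap('side');snap('top'); snap('wrist')
t=s['tool_pos']
for cam in ['side','top','wrist']:
    im,W=cloud(cam); X,Y,Z=np.moveaxis(W,2,0)
    reg=(abs(X-t[0])<.05)&(abs(Y-t[1])<.05)
    zt=t[2]-.305
    for lo,hi,n in [(zt-.005,zt+.03,'nose'),(zt+.045,zt+.1,'body'),(zt+.155,zt+.175,'top')]:
        m=reg&(Z>lo)&(Z<hi)
        if m.sum()>5:
            P=W[m]; print(cam,n,m.sum(),'ext',np.r_[P.min(0),P.max(0)].round(4),'med',np.median(P,0).round(4))
im=cloud('side')[0]; cv2.imwrite('pics/c2.png',cv2.resize(im[120:270,180:330],None,fx=4,fy=4,interpolation=2)[:,:,::-1])
E
```

```text
t 9.85 tcp [ 0.6492 -0.0255  0.4845] yaw 1.685 tilt [-0.001  0.    -1.   ] F [ 0.2 -0.2 -1. ] open 0.032 grip 30.0 q [-0.12  0.25  1.21  0.    1.68 -0.23]
side nose 26 ext [ 0.6437 -0.03    0.1815  0.6529 -0.0217  0.2095] med [ 0.6477 -0.0248  0.194 ]
side body 205 ext [ 0.6314 -0.0395  0.2247  0.6645 -0.0132  0.2794] med [ 0.6459 -0.0173  0.2538]
side top 209 ext [ 0.6162 -0.0388  0.3348  0.6804 -0.0102  0.3544] med [ 0.6492 -0.0176  0.3443]
wrist nose 54 ext [ 0.6455 -0.0254  0.1819  0.6544 -0.0198  0.2087] med [ 0.6496 -0.0227  0.1919]
wrist body 1198 ext [ 0.633  -0.0227  0.2246  0.6658 -0.0133  0.2795] med [ 0.6488 -0.0154  0.2566]
wrist top 4777 ext [ 0.6169 -0.0335  0.3345  0.6808 -0.0111  0.3545] med [ 0.6494 -0.018   0.3458]
```

View pics/c2.png

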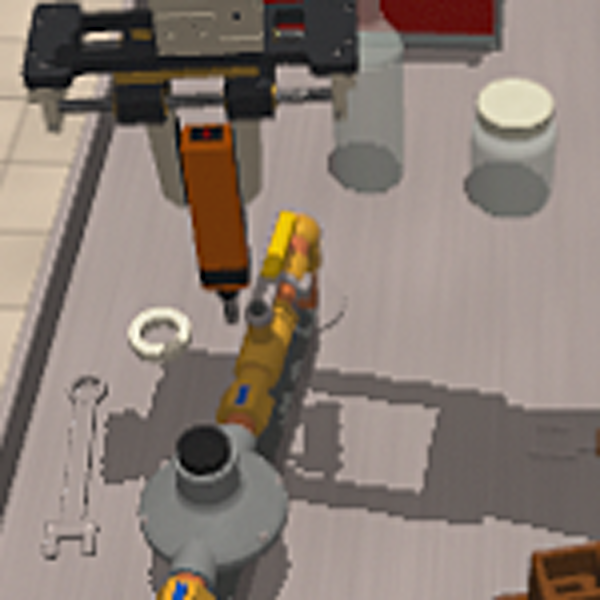

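The detector hangs upright, its nose at (232,310) in the side crop and about 2 mm from being over mark 1, with the lever in line with the pipe at (285,245). I'll lower it towards mark 1.

servo_tool([
  {"slide": [-2,0,35],"dr": [0,0,0],"jaw": 1},
  {"slide": [-2,0,60],"dr": [0,0,0],"jaw": 1},
  {"slide": [-2,0,72],"dr": [0,0,0],"jaw": 1},
  {"slide": [-2,0,75],"dr": [0,0,0],"jaw": 1},
  {"slide": [-2,0,76],"dr": [0,0,0],"jaw": 1},
  {"slide": [-2,0,76.5],"dr": [0,0,0],"jaw": 1},
  {"slide": [-2,0,77],"dr": [0,0,0],"jaw": 1},
  {"slide": [-2,0,77],"dr": [0,0,0],"jaw": 1},
])

```text
t: 10.8
tool_pos: [0.6499, -0.0283, 0.4089]
orientation: [2.092, 2.342, 0.002]
force: [-1.0, -0.5, -0.8]
opening: 0.0322
gripper_force: 30.0
```

servo_tool([
  {"slide": [0,0,0.5],"dr": [0,0,0],"jaw": 1},
  {"slide": [0,0,1],"dr": [0,0,0],"jaw": 1},
  {"slide": [0,0,1],"dr": [0,0,0],"jaw": 1},
  {"slide": [0,0,1],"dr": [0,0,0],"jaw": 1},
])

```text
t: 11.2
tool_pos: [0.6498, -0.0283, 0.407]
orientation: [2.092, 2.343, 0.0]
force: [-0.4, 0.5, 0.9]
opening: 0.032
gripper_force: 30.0
```

servo_tool([
  {"slide": [0,0,0.5],"dr": [0,0,0],"jaw": 1},
  {"slide": [0,0,1],"dr": [0,0,0],"jaw": 1},
  {"slide": [0,0,1],"dr": [0,0,0],"jaw": 1},
])

```text
t: 11.5
tool_pos: [0.6497, -0.0283, 0.4069]
orientation: [2.092, 2.343, 0.001]
force: [-1.7, -0.4, 5.6]
opening: 0.0318
gripper_force: 30.0
```

servo_tool([
  {"slide": [0,0,0],"dr": [0,0,0],"jaw": 1},
  {"slide": [0,0,0],"dr": [0,0,0],"jaw": 1},
  {"slide": [0,0,0],"dr": [0,0,0],"jaw": 1},
  {"slide": [0,0,0],"dr": [0,0,0],"jaw": 1},
  {"slide": [0,0,0],"dr": [0,0,0],"jaw": 1},
  {"slide": [0,0,0],"dr": [0,0,0],"jaw": 1},
  {"slide": [0,0,0],"dr": [0,0,0],"jaw": 1},
  {"slide": [0,0,0],"dr": [0,0,0],"jaw": 1},
  {"slide": [0,0,0],"dr": [0,0,0],"jaw": 1},
  {"slide": [0,0,0],"dr": [0,0,0],"jaw": 1},
])

```text
t: 12.5
tool_pos: [0.6497, -0.0283, 0.4068]
orientation: [2.092, 2.343, 0.001]
force: [-1.6, -1.1, 5.6]
opening: 0.0316
gripper_force: 30.0
```

servo_tool([
  {"slide": [0,0,-30],"dr": [0,0,0],"jaw": 1},
  {"slide": [0,0,-65],"dr": [0,0,0],"jaw": 1},
  {"slide": [0,0,-85],"dr": [0,0,0],"jaw": 1},
  {"slide": [0,0,-85],"dr": [0,0,0],"jaw": 1},
  {"slide": [40,9,-85],"dr": [0,0,0],"jaw": 1},
  {"slide": [80,18,-85],"dr": [0,0,0],"jaw": 1},
  {"slide": [120,27,-85],"dr": [0,0,0],"jaw": 1},
  {"slide": [155,35,-85],"dr": [0,0,0],"jaw": 1},
  {"slide": [170.5,38.5,-85],"dr": [0,0,0],"jaw": 1},
  {"slide": [170.5,38.5,-85],"dr": [0,0,0],"jaw": 1},
  {"slide": [170.5,38.5,-85],"dr": [0,0,0],"jaw": 1},
  {"slide": [170.5,38.5,-50],"dr": [0,0,0],"jaw": 1},
  {"slide": [170.5,38.5,-20],"dr": [0,0,0],"jaw": 1},
  {"slide": [170.5,38.5,-8],"dr": [0,0,0],"jaw": 1},
  {"slide": [170.5,38.5,-4],"dr": [0,0,0],"jaw": 1},
  {"slide": [170.5,38.5,-4],"dr": [0,0,0],"jaw": 1},
])

```text
t: 14.1
tool_pos: [0.6689, 0.1445, 0.4102]
orientation: [2.094, 2.342, 0.0]
force: [0.6, 0.2, -1.1]
opening: 0.0319
gripper_force: 30.0
```

```bash
python3 - <<'E'
from h import *
s,M=pose(); snap('side'); snap('wrist')
t=s['tool_pos']
for cam in ['side','wrist']:
    im,W=cloud(cam); X,Y,Z=np.moveaxis(W,2,0); hsv=cv2.cvtColor(im,cv2.COLOR_RGB2HSV); H,S=hsv[...,0],hsv[...,1]
    m=(abs(X-t[0])<.015)&(abs(Y-t[1])<.015)&(Z>.113)&(Z<.13)
    if m.any(): P=W[m]; print(cam,m.sum(),P.min(0).round(4),P.max(0).round(4))
    b=(H>100)&(H<130)&(S>110)&(Z>.095)&(Z<.112)&(X>.6)&(Y<.3)
    n,l,st,c=cv2.connectedComponentsWithStats(b.astype(np.uint8))
    for i in range(1,n):
        if st[i,4]>4: P=W[l==i]; print(cam,'blue',st[i,4],P.min(0).round(4),P.max(0).round(4))
im=cloud('side')[0]; im2=cloud('wrist')[0]
cv2.imwrite('pics/c3.png',np.hstack([cv2.resize(im[200:320,160:280],(400,400),interpolation=2),cv2.resize(im2,(400,300),interpolation=2)[:,:].repeat(1,0) if 0 else cv2.resize(im2[:300,130:430],(400,400))])[:,:,::-1])
E
```

```text
t 14.1 tcp [0.6689 0.1445 0.4102] yaw 1.683 tilt [ 0. -0. -1.] F [ 0.6  0.2 -1.1] open 0.0319 grip 30.0 q [ 0.14  0.36  1.21 -0.    1.57  0.03]
side 15 [0.664  0.1415 0.1142] [0.6721 0.1477 0.1296]
side blue 5 [ 0.6469 -0.0331  0.0997] [ 0.6505 -0.0235  0.1038]
side blue 11 [0.6647 0.1402 0.1005] [0.6717 0.1529 0.1041]
side blue 15 [0.6713 0.2039 0.1024] [0.6783 0.2204 0.1083]
wrist 37 [0.666  0.1447 0.1133] [0.6748 0.1484 0.1264]
wrist blue 113 [0.6737 0.2049 0.1024] [0.6802 0.2212 0.1066]
wrist blue 49 [0.6673 0.145  0.1008] [0.6725 0.154  0.1041]
wrist blue 5 [ 0.6474 -0.035   0.1015] [ 0.6518 -0.0337  0.1029]
```

View pics/c3.png

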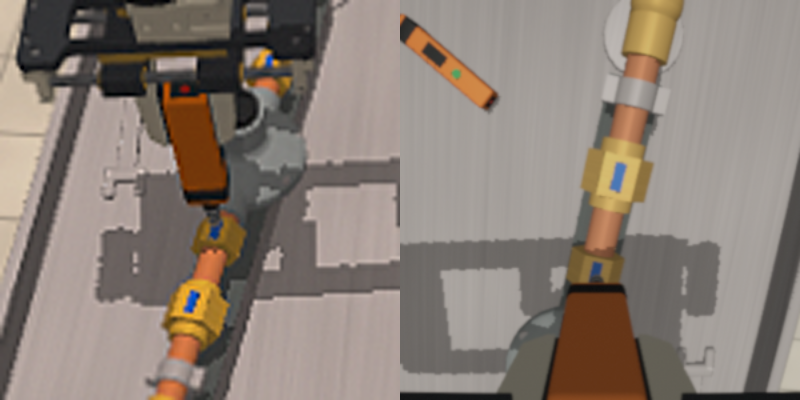

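The nose is over mark 2, at (212,215) in the left half, about 2 mm short along the pipe. I'll shift it and touch.

servo_tool([
  {"slide": [2,0,1],"dr": [0,0,0],"jaw": 1},
  {"slide": [2,0,2],"dr": [0,0,0],"jaw": 1},
  {"slide": [2,0,3],"dr": [0,0,0],"jaw": 1},
  {"slide": [2,0,3.5],"dr": [0,0,0],"jaw": 1},
  {"slide": [2,0,4],"dr": [0,0,0],"jaw": 1},
  {"slide": [2,0,4],"dr": [0,0,0],"jaw": 1},
])

```text
t: 14.8
tool_pos: [0.6685, 0.1476, 0.4069]
orientation: [2.092, 2.343, 0.002]
force: [-1.8, -0.5, 4.9]
opening: 0.0321
gripper_force: 30.0
```

servo_tool([
  {"slide": [0,0,0],"dr": [0,0,0],"jaw": 1},
  {"slide": [0,0,0],"dr": [0,0,0],"jaw": 1},
  {"slide": [0,0,0],"dr": [0,0,0],"jaw": 1},
  {"slide": [0,0,0],"dr": [0,0,0],"jaw": 1},
  {"slide": [0,0,0],"dr": [0,0,0],"jaw": 1},
  {"slide": [0,0,0],"dr": [0,0,0],"jaw": 1},
  {"slide": [0,0,0],"dr": [0,0,0],"jaw": 1},
  {"slide": [0,0,0],"dr": [0,0,0],"jaw": 1},
  {"slide": [0,0,0],"dr": [0,0,0],"jaw": 1},
  {"slide": [0,0,0],"dr": [0,0,0],"jaw": 1},
])

```text
t: 15.8
tool_pos: [0.6686, 0.1475, 0.4069]
orientation: [2.092, 2.343, 0.002]
force: [-2.0, 0.1, 5.4]
opening: 0.0319
gripper_force: 30.0
```

servo_tool([
  {"slide": [0,0,-20],"dr": [0,0,0],"jaw": 1},
  {"slide": [0,0,-35],"dr": [0,0,0],"jaw": 1},
  {"slide": [20,5,-35],"dr": [0,0,0],"jaw": 1},
  {"slide": [45,11,-35],"dr": [0,0,0],"jaw": 1},
  {"slide": [65,15,-35],"dr": [0,0,0],"jaw": 1},
  {"slide": [65,15,-35],"dr": [0,0,0],"jaw": 1},
  {"slide": [65,15,-20],"dr": [0,0,0],"jaw": 1},
  {"slide": [65,15,-10],"dr": [0,0,0],"jaw": 1},
  {"slide": [65,15,-7],"dr": [0,0,0],"jaw": 1},
  {"slide": [65,15,-5],"dr": [0,0,0],"jaw": 1},
  {"slide": [65,15,-4],"dr": [0,0,0],"jaw": 1},
  {"slide": [65,15,-3],"dr": [0,0,0],"jaw": 1},
  {"slide": [65,15,-3],"dr": [0,0,0],"jaw": 1},
])

```text
t: 17.1
tool_pos: [0.6761, 0.2133, 0.4099]
orientation: [2.093, 2.342, 0.001]
force: [-3.5, -1.5, 4.7]
opening: 0.032
gripper_force: 30.0
```

servo_tool([
  {"slide": [0,0,0],"dr": [0,0,0],"jaw": 1},
  {"slide": [0,0,0],"dr": [0,0,0],"jaw": 1},
  {"slide": [0,0,0],"dr": [0,0,0],"jaw": 1},
  {"slide": [0,0,0],"dr": [0,0,0],"jaw": 1},
  {"slide": [0,0,0],"dr": [0,0,0],"jaw": 1},
  {"slide": [0,0,0],"dr": [0,0,0],"jaw": 1},
  {"slide": [0,0,0],"dr": [0,0,0],"jaw": 1},
  {"slide": [0,0,0],"dr": [0,0,0],"jaw": 1},
  {"slide": [0,0,0],"dr": [0,0,0],"jaw": 1},
  {"slide": [0,0,0],"dr": [0,0,0],"jaw": 1},
])

```text
t: 18.1
tool_pos: [0.6761, 0.2134, 0.4098]
orientation: [2.092, 2.342, 0.001]
force: [-2.6, -0.7, 6.0]
opening: 0.032
gripper_force: 30.0
```

```bash
python3 - <<'E'
from h import *
s,M=pose(); snap('side'); snap('wrist')
t=s['tool_pos']
for cam in ['side','wrist']:
    im,W=cloud(cam); X,Y,Z=np.moveaxis(W,2,0); hsv=cv2.cvtColor(im,cv2.COLOR_RGB2HSV); H,S=hsv[...,0],hsv[...,1]
    for lo,hi in [(.112,.13),(.15,.2)]:
        m=(abs(X-t[0])<.03)&(abs(Y-t[1])<.03)&(Z>lo)&(Z<hi)
        if m.any(): P=W[m]; print(cam,m.sum(),P.min(0).round(4),P.max(0).round(4))
    b=(H>100)&(H<130)&(S>110)&(Z>.095)&(Z<.112)&(X>.6)&(Y<.3)&(Y>.18)
    if b.any(): P=W[b]; print(cam,'blue',b.sum(),P.min(0).round(4),P.max(0).round(4))
g=np.array([.4355,.2410,.315+.17]); print('to cradle',((g-t)@M*1000).round(1))
E
```

```text
t 18.1 tcp [0.6761 0.2134 0.4098] yaw 1.683 tilt [ 0.001 -0.    -1.   ] F [-2.6 -0.7  6. ] open 0.032 grip 30.0 q [ 0.23  0.43  1.13 -0.    1.59  0.12]
side 15 [0.6709 0.2115 0.1124] [0.681  0.2167 0.1253]
side 175 [0.6586 0.1996 0.15  ] [0.6915 0.2261 0.1996]
side blue 7 [0.6714 0.2075 0.1033] [0.6783 0.2219 0.1067]
wrist 37 [0.6727 0.2136 0.1124] [0.6815 0.2167 0.1257]
wrist 1063 [0.6602 0.2161 0.15  ] [0.6926 0.2254 0.2   ]
wrist blue 34 [0.6748 0.2157 0.1031] [0.68   0.2209 0.1073]
to cradle [  54.5 -235.9  -75.4]
```

servo_tool([
  {"slide": [0,0,-25],"dr": [0,0,0],"jaw": 1},
  {"slide": [0,0,-60],"dr": [0,0,0],"jaw": 1},
  {"slide": [0,0,-75],"dr": [0,0,0],"jaw": 1},
  {"slide": [8,-35,-75],"dr": [0,0,0],"jaw": 1},
  {"slide": [17,-75,-75],"dr": [0,0,0],"jaw": 1},
  {"slide": [26,-115,-75],"dr": [0,0,0],"jaw": 1},
  {"slide": [36,-155,-75],"dr": [0,0,0],"jaw": 1},
  {"slide": [45,-195,-75],"dr": [0,0,0],"jaw": 1},
  {"slide": [52,-225,-75],"dr": [0,0,0],"jaw": 1},
  {"slide": [54.5,-236,-75],"dr": [0,0,0],"jaw": 1},
  {"slide": [54.5,-236,-75],"dr": [0,0,0],"jaw": 1},
  {"slide": [54.5,-236,-40],"dr": [0,0,0],"jaw": 1},
  {"slide": [54.5,-236,-10],"dr": [0,0,0],"jaw": 1},
  {"slide": [54.5,-236,0],"dr": [0,0,0],"jaw": 1},
  {"slide": [54.5,-236,0],"dr": [0,0,0],"jaw": 1},
  {"slide": [54.5,-236,0],"dr": [0,0,0],"jaw": 1},
])

```text
t: 19.8
tool_pos: [0.4363, 0.2412, 0.4098]
orientation: [2.093, 2.342, 0.001]
force: [0.8, -0.1, -0.6]
opening: 0.0317
gripper_force: 30.0
```

```bash
python3 - <<'E'
from h import *
s,M=pose(); snap('side'); snap('wrist','w4.png'); t=s['tool_pos']
for cam in ['side','wrist']:
    im,W=cloud(cam); X,Y,Z=np.moveaxis(W,2,0)
    for lo,hi,n in [(.098,.13,'nose'),(.15,.21,'body'),(.076,.088,'wall')]:
        m=(abs(X-t[0])<.04)&(abs(Y-t[1])<.04)&(Z>lo)&(Z<hi)
        if m.sum()>5: P=W[m]; print(cam,n,m.sum(),P.min(0).round(4),P.max(0).round(4),cv2.minAreaRect((P[:,:2]*1000).astype(np.float32)))
g=np.array([.435,.2413,.315]); print('to seat',((g-t)@M*1000).round(1))
E
```

```text
t 19.8 tcp [0.4363 0.2412 0.4098] yaw 1.683 tilt [ 0.001  0.    -1.   ] F [ 0.8 -0.1 -0.6] open 0.0317 grip 30.0 q [ 0.4  -0.15  1.76 -0.    1.53  0.29]
side nose 20 [0.4311 0.2385 0.1061] [0.4409 0.2444 0.1264] ((436.61517333984375, 242.0760040283203), (4.423336982727051, 10.31753921508789), 73.72628021240234)
side body 196 [0.4183 0.2328 0.1506] [0.4529 0.2534 0.2097] ((438.1321716308594, 246.9532012939453), (18.538166046142578, 36.491268157958984), 73.13545227050781)
side wall 153 [0.4092 0.2157 0.0761] [0.4593 0.2646 0.0845] ((434.0609130859375, 239.84521484375), (49.1003303527832, 45.21921157836914), 5.341684341430664)
wrist nose 53 [0.4333 0.2415 0.1071] [0.4423 0.245  0.1262] ((437.67169189453125, 243.49105834960938), (8.959877014160156, 3.1440789699554443), 5.117316246032715)
wrist body 1355 [0.4206 0.2442 0.1502] [0.4537 0.2536 0.21  ] ((436.767333984375, 249.35565185546875), (33.325477600097656, 6.121692180633545), 7.354660987854004)
wrist wall 711 [0.4088 0.2153 0.076 ] [0.4616 0.263  0.0844] ((435.9291687011719, 239.12283325195312), (49.9404411315918, 42.92203903198242), 6.502382755279541)
to seat [ 0.2 -1.4 94.8]
```

View pics/w4.png

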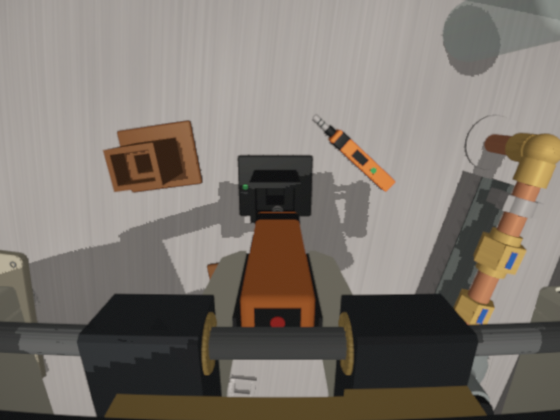

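The wrist view shows the detector above the black cradle at (276,187), aligned to about 1.5 mm. I'll lower it with that correction.

servo_tool([
  {"slide": [-0.3,-1.4,10],"dr": [0,0,0],"jaw": 1},
  {"slide": [-0.3,-1.4,20],"dr": [0,0,0],"jaw": 1},
  {"slide": [-0.3,-1.4,35],"dr": [0,0,0],"jaw": 1},
  {"slide": [-0.3,-1.4,50],"dr": [0,0,0],"jaw": 1},
  {"slide": [-0.3,-1.4,65],"dr": [0,0,0],"jaw": 1},
  {"slide": [-0.3,-1.4,78],"dr": [0,0,0],"jaw": 1},
  {"slide": [-0.3,-1.4,88],"dr": [0,0,0],"jaw": 1},
  {"slide": [-0.3,-1.4,92],"dr": [0,0,0],"jaw": 1},
  {"slide": [-0.3,-1.4,94],"dr": [0,0,0],"jaw": 1},
  {"slide": [-0.3,-1.4,94],"dr": [0,0,0],"jaw": 1},
])

```text
t: 20.9
tool_pos: [0.4343, 0.2409, 0.3152]
orientation: [2.092, 2.343, 0.001]
force: [0.5, 0.4, -1.4]
opening: 0.0323
gripper_force: 30.0
```

Height is back at the seated value with no side force. I'll release and rise.

servo_tool([
  {"slide": [0,0,0],"dr": [0,0,0],"jaw": 0.3},
  {"slide": [0,0,0],"dr": [0,0,0],"jaw": 0.3},
  {"slide": [0,0,0],"dr": [0,0,0],"jaw": 0.3},
  {"slide": [0,0,0],"dr": [0,0,0],"jaw": 0.3},
  {"slide": [0,0,0],"dr": [0,0,0],"jaw": 0.3},
  {"slide": [0,0,-20],"dr": [0,0,0],"jaw": 0.3},
  {"slide": [0,0,-55],"dr": [0,0,0],"jaw": 0.3},
  {"slide": [0,0,-100],"dr": [0,0,0],"jaw": 0.3},
  {"slide": [0,0,-100],"dr": [0,0,0],"jaw": 0.3},
  {"slide": [0,0,-100],"dr": [0,0,0],"jaw": 0.3},
])

```text
t: 21.9
tool_pos: [0.4345, 0.241, 0.4163]
orientation: [2.091, 2.342, 0.005]
force: [0.1, 0.3, 0.3]
opening: 0.0651
gripper_force: 0.0
```

```bash
python3 - <<'E'
from h import *
s,M=pose(); snap('side','side2.png'); snap('wrist')
for cam in ['side','wrist']:
    im,W=cloud(cam); X,Y,Z=np.moveaxis(W,2,0); hsv=cv2.cvtColor(im,cv2.COLOR_RGB2HSV); H,S=hsv[...,0],hsv[...,1]
    L=[((abs(X-.435)<.05)&(abs(Y-.24)<.05)&(Z>.16)&(Z<.19),'top')]
    if cam=='side': L.append(((H>20)&(H<36)&(S>130)&(Z>.12)&(Z<.145)&(Y<0)&(Y>-.25),'lever'))
    for m,n in L:
        P=W[m]; print(cam,n,m.sum(),cv2.minAreaRect((P[:,:2]*1000).astype(np.float32)),np.median(P[:,2]))
E
```

```text
t 21.9 tcp [0.4345 0.241  0.4163] yaw 1.684 tilt [ 0.003  0.001 -1.   ] F [0.1 0.3 0.3] open 0.0651 grip 0.0 q [ 0.4  -0.16  1.75 -0.    1.54  0.29]
side top 174 ((434.1462097167969, 239.55552673339844), (32.294273376464844, 24.762907028198242), 3.9050397872924805) 0.17533394117591122
side lever 76 ((634.65478515625, -150.15025329589844), (66.09919738769531, 13.546329498291016), 82.72307586669922) 0.1363217494594855
wrist top 1590 ((435.8843078613281, 239.51817321777344), (32.13302230834961, 23.990711212158203), 6.073848724365234) 0.17619977804510467
```

View pics/side2.png

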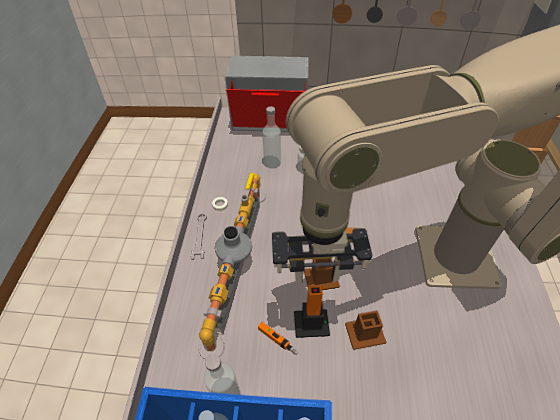

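The side view shows the detector seated at (314,305), with its top at 0.176 m and its position within 1 mm of before. The lever is in line at (252,183), and bottles, tape and spanner are in place. The gripper is clear, so I'll hand in.

```bash
python3 -c "
from plant import *
print(close_job())"
```

```text
the job is handed in; nothing more can be done
None
```

The job is handed in at about 22 s: gas lever fully open, marks 1, 2 and 3 each touched at about 5–6 N for over a second, and the detector back fully seated; the small unlisted pen, upright in my first pictures, was lying down before I reached the detector, cause not seen, and I left it there.

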